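# Feel for the release notch of the instrument case

## Robot

A 6-joint arm with a two-finger parallel gripper is mounted at the origin on the work surface. World frame = base frame: x ahead of the robot, y to its left, z up, the work surface at z = 0. Lengths are in m, angles in rad, forces in N, time in s.
With the tool pointing down it reaches from about 0.35 to 0.975 m from the base axis. Payload 4.9 kg.
Tool frame: the origin (TCP) lies at the very end of the fingers, on their centre line; the grasp point (between the pads) lies 19 mm behind it; z points along the fingers, y is the line along which they close (so a half turn about z gives the same grasp; the last joint's range is limited). The gripper opens to 85 mm and grips with 20 to 120 N. Pads are 22 mm wide; open, the fingers measure 114 mm over their backs; the gripper's body (76 mm by 85 mm) begins 54 mm behind the grasp point. The pads swing forward as they close: fully open they stand 13 mm farther back than shut.
Start: joints at [-1.41, 0.053, 1.613, -0, 1.476, -0.119], TCP at [0.173, -0.601, 0.231] pointing down, gripper open.
Joint ranges: [-3.01, 3.01], [-1.01, 2.22], [0.06, 2.58], [-1.02, 4.17], [0.09, 2.62], [-3.14, 3.14]. Speed limits (rad/s): [2.57, 2.57, 3.14, 3.14, 3.14, 3.14].

## Interface

Orientations are given as a unit quaternion [w, x, y, z].
In Python, from plant import state, optics, ticket, nets gives the robot as it stands. The module is installed in compiled form; this text tells all that it offers.
- The arm moves only by the shell command python3 -m inch 'ROWS' [OPENING]. ROWS is JSON, a list of rows, each an object of numbers: "dx", "dy", "dz": the shift along the tool's x, y, z as a fraction of full scale; "rx", "ry", "rz": the turn, a rotation vector about the tool's x, y, z as a fraction of full scale. In form: [{"dx": .., "dy": .., "dz": .., "rx": .., "ry": .., "rz": ..}, ...]. A call has 1 to 5 rows; each row is the pose to reach, as a shift and turn from the pose commanded when the call began, along the tool's axes at that moment; what a row does not reach only later rows make up. Full scale, the value 1, is 0.8 m for a shift and 1.5 rad for a turn. A row lasts 1/10 s, in which the tool goes at most 50 mm and 8.59 degrees, less where a joint would pass 70% of its speed; a pose out of reach is approached as far as the arm can. A call with a number of a shift or a turn outside -1 to 1 is refused whole. A call with a gripper value outside its range is refused whole. OPENING is the opening, from -1 (shut) to 1 (fully open), set as the call begins (- or left out, the last holds). The fingers move at their own pace and stop on an object; the grip force is fixed at half the most. Time passes only in rows, so rows that repeat a pose let the fingers close. It gives the time, the measured TCP pose, the force, the opening and the grip force at its end, in the units of the state.
- state(): the state, without advancing time (a new reading comes with each control period).
- optics.grab_frame(name): name is "side" or "top"; returns the picture (420x560x3 uint8, red, green, blue); there is no depth.
- optics.camera_info(name): a dict with "fx", "fy", "cx", "cy" (pixels), "k1" (the pictures are not rectified: a ray, as slopes to the right and down, at radius r is drawn at 1 + k1 r^2 times it, then the intrinsics apply), "R" (3x3) and "t" (3): a world point X has camera coordinates R X + t. Camera axes: x right, y down, z forward; pixel columns grow to the right and rows downward; lengths in m; the calibration is good to about 2 mm. A picture is of the moment at which its call begins. camera_info takes no time and is no camera call.
- ticket.job_done(): hands the job in; it is judged then, once.
Trained networks look in the newest picture that a camera, given by its name, has taken for a name from the list of things; names that differ only in an ending like _2 or _b are one class to them, and where a whole thing is asked for, a point or a joint stands for the part that bears it (a point fixed in the world has none). Each returns a list of dicts, best first, with "confidence" (0 to 1); they miss things now and then, are a little off and sometimes report something else, mostly with a low value. They report only what shows in the picture. A call takes as long as a camera call.
- nets.boxes_of(camera, name): "bbox" ([centre column, centre row, width, height] in pixels, round what is visible of it).
- nets.outline_of(camera, name): "pixels" (420x560 bool, what is visible of it) and "bbox" ([centre column, centre row, width, height] in pixels, round what is visible of it).
The state is a dict: "time": time; "joint_pos": joint angles; "joint_vel": joint speeds; "joint_efforts": joint torques, N m; "tool_pos": TCP position; "tool_rot": TCP orientation; "contact_force": force on the tool from outside, world axes, zero at the start; "ft_torque": the same for the moment, N m; "gripper_width": opening from 0.0 (shut) to 1.0 (fully open); "grasp_force": force on a finger pad.
Only numpy, scipy, OpenCV 4.12 (cv2) and the standard library are available. Lean on these libraries where they do the work, as an engineer would, in place of code of your own. Each camera call takes 0.05 s, during which the arm holds its last target. There are 200 camera calls.

## Task

Open the instrument case by its hidden release: put a fingertip down lightly on the left end of the grey rail along the case's front edge, run it along the rail to the right until it finds the notch, and gently press the catch inside the notch all the way down, so that the lid pops up. Do not grasp or pry anything, leave every other thing on the bench where it stands, and finish with the hand clear of the case.

Things in the scene. Friction and masses are not known exactly. Their poses are not given: they have to be found in the camera images.
- case: fixed aluminium instrument case, 230 mm deep (its x; front faces -x, to the robot), 380 mm wide (its y; +y is its left end seen from the robot), 72 mm high; origin on its underside, 130 mm behind the front face, midway along y; z up. Along its whole front top edge runs a straight flat grey rail: 50 mm wide (case x -130 to -80 mm), top at z 72 mm, front side free, 8 mm gap to the lid behind
- rail_left (a point): centre of the top face of the rail's left (+y) end piece, 70 mm long, without notch; the sweep starts on it. It lies at case x -105, y 155, z 72 mm. Between the two end pieces the rail has five 48 mm segments that look alike, but one, in any of the five places, has the release notch
- rail_right (a point): the same for the right (-y) end piece, at case x -105, y -155, z 72 mm, also without notch. The notch lies on the straight line from rail_left to rail_right: a gap 34 mm long along the rail, centred in its 48 mm segment and open right across the rail
- catch (a joint): press depth (m, along -z) of the catch, a flat plate of the same grey plastic 32 mm long (along the rail) and 46 mm wide in the bottom of the notch, its top 9 mm below the rail top: 0 untouched, 0.007 fully down at its hard stop (then 16 mm below the rail top). Moving it takes about 4 to 6 N and it stays where it is left
- lid (a joint): opening angle of the lid, rad: 0 shut, 0.175 popped open; linked to the catch, it rises as the catch goes down (25 rad per m) and stays up by itself
- lid_front (a point): middle of the lid's front edge, on its upper face, 66 mm above the bench when shut (6 mm below the rail top). The lid is an aluminium sheet 172 mm deep, 380 mm wide, 6 mm thick, hinged along the back of the case; its front edge rises 30 mm, just behind the rail, as it pops open
- eyepiece: metal microscope eyepiece standing upright, 34 mm diameter, 52 mm tall, a few cm in front of the case, on the left; bystander; origin at the centre of its underside
- oil: amber immersion-oil bottle, 28 mm diameter, 58 mm tall, a few cm in front of the case, on the right; bystander; origin at the centre of its underside
- remote: white remote control lying flat, 140 x 44 x 18 mm, to the right of the case; bystander; origin at the centre of its underside
- mouse: round white computer mouse, 64 mm diameter, 33 mm tall, to the right of the case; bystander; origin at the centre of its underside
- slidebox: white box for microscope slides, 85 x 60 x 30 mm, to the left of the case; bystander; origin at the centre of its underside
- dish: shallow glass dish, 60 mm diameter, 14 mm tall, to the left of the case; bystander; origin at the centre of its underside
- pen: black pen lying flat, 132 x 10 x 12 mm, on the table left of the case's front; bystander; origin at the centre of its underside

How it is judged:
By the outcome, as a careful person would: the job done as asked, in the order asked, and still so for the second after the job is handed in, with the robot touching nothing.
It also fails if it takes over 67 s, if anything falls off the work surface, if the arm or the gripper's body presses on something with over 40 N, if the wrist force passes 120 N, or if a joint passes its speed limit or range.

## Working session

There is one attempt and no reset: what is moved stays moved. The work goes in short steps, Python scripts to look and compute and a shell command to move; the robot and the scene stay as the last step left them, time stands still between calls to the robot, and variables do not carry over. Pictures are saved under pics/ and viewed, at most 10 in all, crops included, and the job is handed in when it is done.

```bash
mkdir -p pics
cat > h.py <<'E'
import numpy as np, cv2
from plant import state, optics, ticket, nets
def ray(cam,px):
    c=optics.camera_info(cam); K=np.array([[c['fx'],0,c['cx']],[0,c['fy'],c['cy']],[0,0,1]],float)
    n=cv2.undistortPoints(np.array(px,float).reshape(-1,1,2),K,np.array([c['k1'],0,0,0,0.]))[:,0]
    R=np.array(c['R']);t=np.array(c['t'])
    return -R.T@t, np.c_[n,np.ones(len(n))]@R
def onz(cam,px,z):
    o,d=ray(cam,px); return o+d*((z-o[2])/d[:,2])[:,None]
def proj(cam,X):
    c=optics.camera_info(cam); K=np.array([[c['fx'],0,c['cx']],[0,c['fy'],c['cy']],[0,0,1]],float)
    return cv2.projectPoints(np.array(X,float).reshape(-1,1,3),cv2.Rodrigues(np.array(c['R']))[0],np.array(c['t'],float),K,np.array([c['k1'],0,0,0,0.]))[0][:,0]
def snap(cam,name):
    im=optics.grab_frame(cam); cv2.imwrite(f'pics/{name}.png',im[:,:,::-1]); return im
E
python3 - <<'E'
from h import *
s=state(); print({k:np.round(v,3) for k,v in s.items()})
a=snap('top','t0');b=snap('side','s0')
for c in('top','side'):
    i=optics.camera_info(c); print(c,i['fx'],i['k1'],(-np.array(i['R']).T@np.array(i['t'])).round(3))
    for n in['case','rail_left','catch','lid','eyepiece','oil','remote','mouse','slidebox','dish','pen']:
        for r in nets.boxes_of(c,n)[:2]: print(c,n,np.round(r['bbox'],1),round(r['confidence'],2))
E
```

```text
{'time': np.float64(0.0), 'joint_pos': array([-1.41 ,  0.053,  1.614, -0.   ,  1.476, -0.119]), 'joint_vel': array([-0.   ,  0.001, -0.003,  0.   , -0.   , -0.   ]), 'joint_efforts': array([-3.0000e-03, -3.9369e+01, -3.7018e+01, -0.0000e+00,  7.0000e-03,
        0.0000e+00]), 'tool_pos': array([ 0.173, -0.6  ,  0.23 ]), 'tool_rot': array([-0.001,  0.99 ,  0.139, -0.   ]), 'contact_force': array([-0.005, -0.662,  0.898]), 'ft_torque': array([ 0.021, -0.001,  0.008]), 'grasp_force': np.float64(0.0), 'gripper_width': np.float64(0.998)}
top 473.69516098533677 0.025597505233820882 [ 0.468 -0.012  1.339]
top case [262.  189.9 144.   96.9] 0.79
top rail_left [264.5 191.3 146.   97.2] 0.86
top catch [277.8 225.4  15.3  20.3] 0.49
top lid [261.4 179.7 144.1  73.4] 0.62
top eyepiece [219.4 255.1  14.   12.8] 0.48
top oil [277.1 256.2   7.7  11.3] 0.65
top remote [421.8 258.2  43.5  47.8] 0.89
top mouse [413.1 198.3  21.5  17.3] 0.75
top slidebox [133.1 204.5  33.4  41.6] 0.64
top dish [130.5 262.7  20.8  20.8] 0.63
top pen [178.5 297.6  41.8   5.2] 0.48
top pen [264.5 179.8 145.3  73.2] 0.43
side 400.94888072648166 -0.04712886712929468 [-0.072  0.585  0.636]
side case [250.8 227.9 166.8 108.9] 0.92
side rail_left [252.9 232.  170.5 116.7] 0.69
side rail_left [263.3 348.   51.6  39.7] 0.59
side catch [289.8 220.6  18.1  13.9] 0.66
side catch [244.6 215.7 154.   76.2] 0.44
side lid [244.8 213.6 154.2  73.1] 0.74
side lid [314.  251.1  14.2  25.3] 0.54
side eyepiece [265.1 277.9  15.2  21.3] 0.67
side oil [314.1 250.4  14.5  22.5] 0.54
side mouse [351.8 177.7  19.5  12.6] 0.47
side slidebox [133.4 307.4  49.9  41.1] 0.78
side dish [171.4 354.8  30.7  25.5] 0.95
side pen [261.6 349.2  51.1  45. ] 0.9
```

View pics/t0.png

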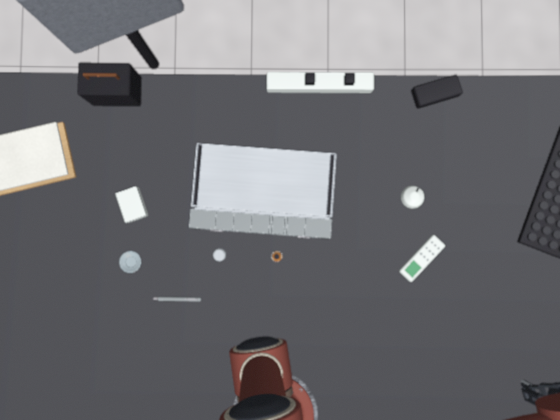

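View pics/s0.png

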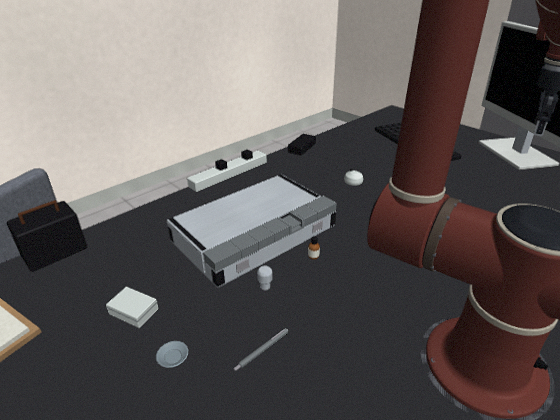

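Run:
```python
from h import *
from scipy.optimize import least_squares
P={}
for c in('top','side'):
    optics.grab_frame(c)
    r=nets.outline_of(c,'case')[0]; P[c]=r['pixels']; print(c,r['confidence'],P[c].sum())
    for n in ('catch','rail_right'):
        for q in nets.outline_of(c,n)[:1]:
            ys,xs=np.where(q['pixels']); print(n,q['confidence'].__round__(2),np.round(q['bbox'],1),xs.mean(),ys.mean())
def pts(p):
    x,y,a=p; B=np.array([[X,Y,Z] for X in(-.13,.10) for Y in(-.19,.19) for Z in(0,.072)])
    # back top is lid level
    B[(B[:,0]>0)&(B[:,2]>0),2]=.066
    R=np.array([[np.cos(a),-np.sin(a),0],[np.sin(a),np.cos(a),0],[0,0,1]])
    return B@R.T+[x,y,0]
def iou(p):
    s=[]
    for c in P:
        h=cv2.convexHull(proj(c,pts(p)).astype(np.float32)); m=np.zeros((420*4,560*4),np.uint8)
        cv2.fillConvexPoly(m,np.round(h*4+1.5).astype(int),255); m=cv2.resize(m,(560,420),interpolation=cv2.INTER_AREA)/255.
        s.append(np.minimum(m,P[c]).sum()/np.maximum(m,P[c]).sum())
    return s
from scipy.optimize import minimize
g=onz('top',[[262,190]],.07)[0]; best=min((minimize(lambda p:-sum(iou(p)),[g[0],g[1],a],method='Nelder-Mead',options=dict(initial_simplex=[[g[0],g[1],a],[g[0]+.02,g[1],a],[g[0],g[1]+.02,a],[g[0],g[1],a+.08]])) for a in(-.1,0)),key=lambda r:r.fun)
p=best.x; print('pose',p.round(4),iou(p))
np.save('pose.npy',p)
x,y,a=p;R=np.array([[np.cos(a),-np.sin(a)],[np.sin(a),np.cos(a)]])
for i in range(5):
    q=R@[-.105,.096-.048*i]+[x,y]; print(i,q.round(4),*[proj(c,[[*q,.063]]).round(1) for c in P])
out=[]
for c,(x0,y0,w,hh) in dict(top=(180,135,170,140),side=(160,170,190,120)).items():
    im=cv2.resize(optics.grab_frame(c)[y0:y0+hh,x0:x0+w,::-1],None,fx=4,fy=4,interpolation=cv2.INTER_CUBIC)
    L=[[-.13,.19,.072],[-.13,-.19,.072],[-.08,-.19,.072],[-.08,.19,.072]]
    W=[[*(R@l[:2]+[x,y]),l[2]] for l in L]
    pp=((proj(c,W)-[x0,y0]+.5)*4-.5).round().astype(int); cv2.polylines(im,[pp.reshape(-1,1,2)],True,(0,0,255),1)
    cv2.imwrite(f'pics/c_{c}.png',im)
```

```text
top 0.82 10347
catch 0.72 [279.2 224.2  18.4  21.2] 277.81382978723406 223.79255319148936
rail_right 0.82 [261.1 193.5 147.1  91.6] 263.14281524926685 184.92600195503422
side 0.8 8804
catch 0.46 [292.1 222.8  18.8  11.6] 291.2 221.1391304347826
rail_right 0.86 [252.8 229.1 168.4 114. ] 245.28342857142857 225.95177142857142
pose [ 0.6242  0.0339 -0.0663] [np.float64(0.8453395063223094), np.float64(0.8031797298977881)]
0 [0.5258 0.1367] [[224.5 220.6]] [[243.6 243. ]]
1 [0.5226 0.0888] [[242.3 222. ]] [[259.9 235. ]]
2 [0.5194 0.0409] [[260.  223.3]] [[275.4 227.5]]
3 [ 0.5162 -0.007 ] [[277.8 224.6]] [[290.1 220.3]]
4 [ 0.5131 -0.0549] [[295.6 226. ]] [[304.1 213.4]]
```

View pics/c_top.png

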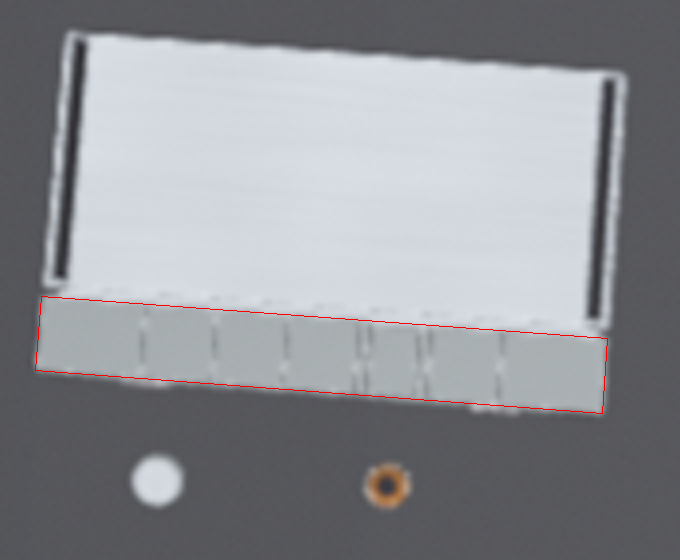

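View pics/c_side.png

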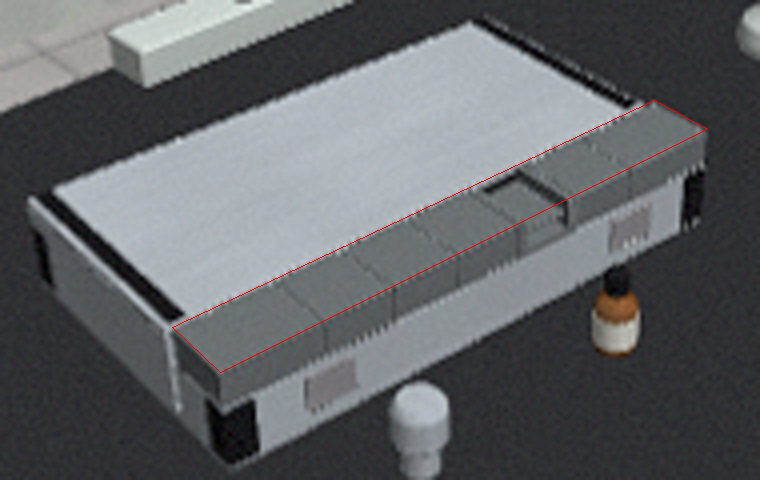

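The top crop shows the fit lying on the rail. The double seams at crop x ≈ 360 and 424 (full image about 278, 224) mark the notch in the 4th segment. The side crop agrees: its recess is at about (290, 221). Next I work out the approach moves.

```bash
cat > go.py <<'E'
from h import *
import sys
from scipy.spatial.transform import Rotation as Ro
# usage: go.py casex casey z -> needed rows (fractions) from measured pose; tool x along case +y, z down
p=np.load('pose.npy');x,y,a=p
R=np.array([[np.cos(a),-np.sin(a)],[np.sin(a),np.cos(a)]])
s=state();w,*v=s['tool_rot'];T=Ro.from_quat([*v,w])
if len(sys.argv)>3:
    cx,cy,z=map(float,sys.argv[1:4])
    q=np.array([*(R@[cx,cy]+[x,y]),z]); d=T.inv().apply(q-s['tool_pos'])
    G=Ro.from_matrix(np.c_[[-np.sin(a),np.cos(a),0],[np.cos(a),np.sin(a),0],[0,0,-1]])
    print('target',q.round(4),'dxyz',(d/.8).round(4),'rot',((T.inv()*G).as_rotvec()/1.5).round(4))
print('t',round(float(s['time']),2),'case xy',(R.T@(s['tool_pos'][:2]-[x,y])).round(4),'pos',s['tool_pos'].round(4),'F',np.round(s['contact_force'],2),'j',s['joint_pos'].round(2),'w',round(float(s['gripper_width']),3))
E
python3 go.py -.105 .155 .2; python3 -m inch '[{"dx":0,"dy":0,"dz":-0.02}]' -1; python3 go.py -.105 -.35 .2
```

```text
target [0.5297 0.1955 0.2   ] dxyz [ 0.7038 -0.8333  0.0391] rot [ 0.      0.     -0.8165]
t 1.7 case xy [-0.4086 -0.6631] pos [ 0.1726 -0.6007  0.2313] F [0.38 0.26 0.2 ] j [-1.41  0.05  1.61 -0.    1.48 -0.12] w 0.995
target [ 0.4962 -0.3084  0.2   ] dxyz [ 0.4897 -0.2395  0.0391] rot [ 0.      0.     -0.8165]
t 1.7 case xy [-0.4086 -0.6631] pos [ 0.1726 -0.6007  0.2313] F [0.38 0.26 0.2 ] j [-1.41  0.05  1.61 -0.    1.48 -0.12] w 0.995validation failed for argument at $[0]...
```

```bash
python3 -m inch '[{"dx":0.49,"dy":-0.24,"dz":0,"rx":0,"ry":0,"rz":-0.8},{"dx":0.49,"dy":-0.24,"dz":0,"rx":0,"ry":0,"rz":-0.8},{"dx":0.49,"dy":-0.24,"dz":0,"rx":0,"ry":0,"rz":-0.8},{"dx":0.49,"dy":-0.24,"dz":0,"rx":0,"ry":0,"rz":-0.8},{"dx":0.49,"dy":-0.24,"dz":0,"rx":0,"ry":0,"rz":-0.8}]' -1; python3 go.py -.105 -.2 .2
```

```text
time: 2.2
tool_pos: [0.3592, -0.4315, 0.2315]
tool_rot: [0.0, 0.869, 0.495, 0.0]
contact_force: [0.6, -1.0, 0.2]
gripper_width: 0.142
grasp_force: 0.0
target [ 0.5062 -0.1587  0.2   ] dxyz [ 0.3871 -0.0159  0.0393] rot [ 4.000e-04  3.000e-04 -3.126e-01]
t 2.2 case xy [-0.2336 -0.482 ] pos [ 0.3592 -0.4315  0.2315] F [ 0.56 -1.03  0.21] j [-1.01 -0.1   1.76  0.    1.48 -0.47] w 0.142
```

```bash
python3 -m inch '[{"dx":0.387,"dy":-0.016,"dz":0,"rx":0,"ry":0,"rz":-0.3126},{"dx":0.387,"dy":-0.016,"dz":0,"rx":0,"ry":0,"rz":-0.3126},{"dx":0.387,"dy":-0.016,"dz":0,"rx":0,"ry":0,"rz":-0.3126},{"dx":0.387,"dy":-0.016,"dz":0,"rx":0,"ry":0,"rz":-0.3126},{"dx":0.387,"dy":-0.016,"dz":0,"rx":0,"ry":0,"rz":-0.3126}]'; python3 go.py -.105 .16 .15
```

```text
time: 2.7
tool_pos: [0.4785, -0.2117, 0.2316]
tool_rot: [0.0, 0.732, 0.681, 0.0]
contact_force: [0.7, -0.7, 0.5]
gripper_width: 0.001
grasp_force: 0.0
target [0.53   0.2005 0.15  ] dxyz [0.5186 0.0272 0.1018] rot [ 0.0006  0.0003 -0.0038]
t 2.7 case xy [-0.1291 -0.2547] pos [ 0.4785 -0.2117  0.2316] F [ 0.7  -0.7   0.51] j [-0.56 -0.19  1.85  0.    1.49 -0.49] w 0.001
```

```bash
python3 -m inch '[{"dx":0.515,"dy":0.027,"dz":0.05,"rx":0,"ry":0,"rz":-0.004},{"dx":0.515,"dy":0.027,"dz":0.05,"rx":0,"ry":0,"rz":-0.004},{"dx":0.515,"dy":0.027,"dz":0.05,"rx":0,"ry":0,"rz":-0.004},{"dx":0.515,"dy":0.027,"dz":0.05,"rx":0,"ry":0,"rz":-0.004},{"dx":0.515,"dy":0.027,"dz":0.05,"rx":0,"ry":0,"rz":-0.004}]'; python3 go.py -.105 .16 .12
```

```text
time: 3.2
tool_pos: [0.5087, 0.0354, 0.2074]
tool_rot: [0.0, 0.73, 0.683, 0.0]
contact_force: [-0.2, 0.1, 0.0]
gripper_width: -0.001
grasp_force: 0.0
target [0.53   0.2005 0.12  ] dxyz [0.2077 0.0128 0.1092] rot [0.0007 0.     0.0001]
t 3.2 case xy [-0.1154 -0.0062] pos [0.5087 0.0354 0.2074] F [-0.2   0.06  0.02] j [-0.08 -0.21  1.9  -0.    1.45 -0.01] w -0.001
```

```bash
python3 -m inch '[{"dx":0.2,"dy":0.013,"dz":0.109,"rx":0,"ry":0,"rz":0},{"dx":0.2,"dy":0.013,"dz":0.109,"rx":0,"ry":0,"rz":0},{"dx":0.2,"dy":0.013,"dz":0.109,"rx":0,"ry":0,"rz":0},{"dx":0.2,"dy":0.013,"dz":0.109,"rx":0,"ry":0,"rz":0},{"dx":0.2,"dy":0.013,"dz":0.109,"rx":0,"ry":0,"rz":0}]'; python3 go.py -.105 .155 .082; python3 -c "
from h import *
snap('top','t1');im=snap('side','s1');import cv2
cv2.imwrite('pics/s1c.png',cv2.resize(im[150:310,150:360,::-1],None,fx=3.6,fy=3.6,interpolation=cv2.INTER_CUBIC))"
```

```text
time: 3.7
tool_pos: [0.5276, 0.195, 0.1168]
tool_rot: [-0.002, 0.729, 0.685, -0.002]
contact_force: [-0.7, -1.0, 0.1]
gripper_width: 0.002
grasp_force: 0.0
target [0.5297 0.1955 0.082 ] dxyz [0.0009 0.0028 0.0435] rot [-0.0035  0.0005  0.0029]
t 3.7 case xy [-0.107   0.1543] pos [0.5276 0.195  0.1168] F [-0.69 -0.96  0.12] j [0.22 0.01 1.86 0.   1.28 0.28] w 0.002
```

View pics/s1c.png

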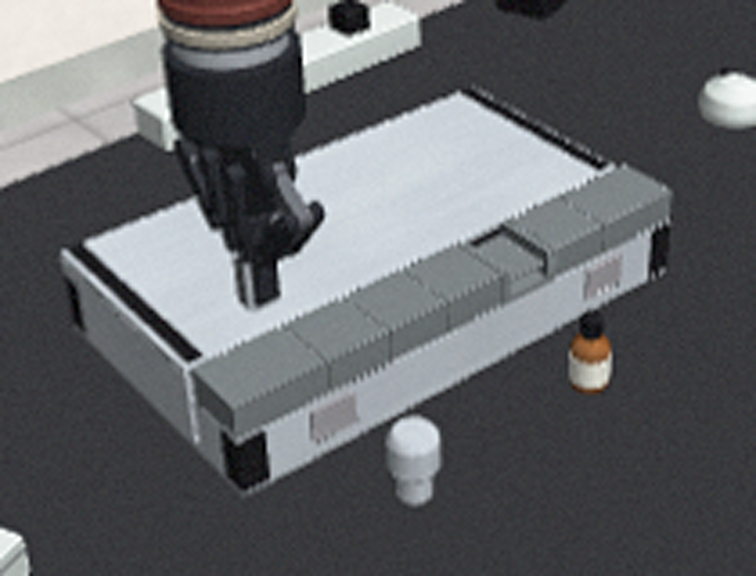

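The closed fingertip (crop 257, 300) hangs above the left end piece, and the notch shows in segment 4 (crop about 510, 255). I lower it near the rail and let it settle.

```bash
python3 -m inch '[{"dx":0.001,"dy":0.003,"dz":0.02,"rx":0,"ry":0,"rz":0},{"dx":0.001,"dy":0.003,"dz":0.04,"rx":0,"ry":0,"rz":0},{"dx":0.001,"dy":0.003,"dz":0.042,"rx":0,"ry":0,"rz":0},{"dx":0.001,"dy":0.003,"dz":0.042,"rx":0,"ry":0,"rz":0}]'; python3 go.py -.105 .155 .072
```

```text
time: 4.2
tool_pos: [0.5313, 0.192, 0.085]
tool_rot: [-0.001, 0.73, 0.683, -0.001]
contact_force: [-0.6, -1.1, -0.5]
gripper_width: 0.002
grasp_force: 0.0
target [0.5297 0.1955 0.072 ] dxyz [ 0.0042 -0.0022  0.0163] rot [-0.0016  0.0005 -0.0007]
t 4.2 case xy [-0.1032  0.1516] pos [0.5313 0.192  0.085 ] F [-0.56 -1.12 -0.51] j [ 0.22  0.05  1.87 -0.    1.22  0.28] w 0.002
```

```bash
python3 -m inch '[{"dx":0.003,"dy":-0.001,"dz":0.005,"rx":0,"ry":0,"rz":0},{"dx":0.003,"dy":-0.001,"dz":0.009,"rx":0,"ry":0,"rz":0},{"dx":0.003,"dy":-0.001,"dz":0.011,"rx":0,"ry":0,"rz":0},{"dx":0.003,"dy":-0.001,"dz":0.011,"rx":0,"ry":0,"rz":0},{"dx":0.003,"dy":-0.001,"dz":0.011,"rx":0,"ry":0,"rz":0}]'; python3 go.py -.105 .155 .072
```

```text
time: 4.7
tool_pos: [0.5316, 0.1955, 0.0778]
tool_rot: [0.0, 0.73, 0.683, 0.0]
contact_force: [-0.2, 0.2, 0.1]
gripper_width: 0.003
grasp_force: 0.0
target [0.5297 0.1955 0.072 ] dxyz [-0.0001 -0.0024  0.0072] rot [ 0.0002 -0.      0.0002]
t 4.7 case xy [-0.1031  0.1551] pos [0.5316 0.1955 0.0778] F [-0.24  0.23  0.14] j [ 0.22  0.06  1.87 -0.    1.21  0.29] w 0.003
```

```bash
python3 -m inch '[{"dx":0,"dy":-0.002,"dz":0.003,"rx":0,"ry":0,"rz":0},{"dx":0,"dy":-0.002,"dz":0.005,"rx":0,"ry":0,"rz":0},{"dx":0,"dy":-0.002,"dz":0.005,"rx":0,"ry":0,"rz":0},{"dx":0,"dy":-0.002,"dz":0.005,"rx":0,"ry":0,"rz":0}]'; python3 go.py -.105 .155 .072;  python3 -m inch '[{"dx":0,"dy":0,"dz":0.001,"rx":0,"ry":0,"rz":0},{"dx":0,"dy":0,"dz":0.001,"rx":0,"ry":0,"rz":0},{"dx":0,"dy":0,"dz":0.001,"rx":0,"ry":0,"rz":0}]'; python3 go.py -.105 .155 .072
```

```text
time: 5.1
tool_pos: [0.5298, 0.1955, 0.0735]
tool_rot: [-0.0, 0.73, 0.683, -0.0]
contact_force: [-0.7, 0.5, -0.0]
gripper_width: 0.003
grasp_force: 0.0
target [0.5297 0.1955 0.072 ] dxyz [ 0.     -0.0002  0.0019] rot [-0.0001  0.      0.0001]
t 5.1 case xy [-0.1049  0.155 ] pos [0.5298 0.1955 0.0735] F [-0.67  0.45 -0.03] j [ 0.22  0.06  1.88 -0.    1.2   0.29] w 0.003
time: 5.4
tool_pos: [0.5299, 0.1955, 0.0728]
tool_rot: [0.0, 0.73, 0.683, 0.0]
contact_force: [-0.5, -1.0, -0.7]
gripper_width: -0.0
grasp_force: 0.0
target [0.5297 0.1955 0.072 ] dxyz [-0.     -0.0003  0.001 ] rot [ 0.     -0.      0.0001]
t 5.4 case xy [-0.1048  0.155 ] pos [0.5299 0.1955 0.0728] F [-0.5  -1.   -0.68] j [0.22 0.06 1.88 0.   1.2  0.29] w -0.0
```

Well settled. I step 0.4 mm at a time until it touches.

```bash
python3 -m inch '[{"dx":0,"dy":0,"dz":0.0005,"rx":0,"ry":0,"rz":0},{"dx":0,"dy":0,"dz":0.0005,"rx":0,"ry":0,"rz":0},{"dx":0,"dy":0,"dz":0.0005,"rx":0,"ry":0,"rz":0}]';  python3 -m inch '[{"dx":0,"dy":0,"dz":0.0005,"rx":0,"ry":0,"rz":0},{"dx":0,"dy":0,"dz":0.0005,"rx":0,"ry":0,"rz":0},{"dx":0,"dy":0,"dz":0.0005,"rx":0,"ry":0,"rz":0}]'; python3 go.py -.105 .155 .072
```

```text
time: 5.7
tool_pos: [0.5299, 0.1955, 0.0724]
tool_rot: [0.0, 0.73, 0.683, 0.0]
contact_force: [-0.5, -0.2, 0.4]
gripper_width: 0.0
grasp_force: 0.0
time: 6.0
tool_pos: [0.5299, 0.1955, 0.0721]
tool_rot: [0.0, 0.73, 0.683, 0.0]
contact_force: [0.1, -0.1, 0.0]
gripper_width: 0.001
grasp_force: 0.2
target [0.5297 0.1955 0.072 ] dxyz [-0.     -0.0003  0.0001] rot [ 0.0001 -0.0001  0.0001]
t 6.0 case xy [-0.1047  0.155 ] pos [0.5299 0.1955 0.0721] F [ 0.1  -0.08  0.01] j [0.22 0.06 1.88 0.   1.2  0.29] w 0.001
```

```bash
python3 -m inch '[{"dx":0,"dy":0,"dz":0.0004,"rx":0,"ry":0,"rz":0},{"dx":0,"dy":0,"dz":0.0004,"rx":0,"ry":0,"rz":0},{"dx":0,"dy":0,"dz":0.0004,"rx":0,"ry":0,"rz":0}]';  python3 -m inch '[{"dx":0,"dy":0,"dz":0.0002,"rx":0,"ry":0,"rz":0},{"dx":0,"dy":0,"dz":0.0002,"rx":0,"ry":0,"rz":0},{"dx":0,"dy":0,"dz":0.0002,"rx":0,"ry":0,"rz":0}]'
```

```text
time: 6.3
tool_pos: [0.53, 0.1955, 0.072]
tool_rot: [0.0, 0.73, 0.683, 0.0]
contact_force: [-2.0, -0.8, 3.3]
gripper_width: -0.0
grasp_force: 1.9
time: 6.6
tool_pos: [0.53, 0.1956, 0.0721]
tool_rot: [0.0, 0.73, 0.683, 0.0]
contact_force: [-3.4, -0.9, 5.6]
gripper_width: 0.0
grasp_force: 2.6
```

```bash
python3 -m inch '[{"dx":-0.006,"dy":0,"dz":0,"rx":0,"ry":0,"rz":0},{"dx":-0.012,"dy":0,"dz":0,"rx":0,"ry":0,"rz":0},{"dx":-0.018,"dy":0,"dz":0,"rx":0,"ry":0,"rz":0},{"dx":-0.024,"dy":0,"dz":0,"rx":0,"ry":0,"rz":0},{"dx":-0.03,"dy":0,"dz":0,"rx":0,"ry":0,"rz":0}]'; python3 go.py -.105 -.048 .072
```

```text
time: 7.1
tool_pos: [0.5287, 0.1715, 0.072]
tool_rot: [0.0, 0.73, 0.683, 0.001]
contact_force: [0.1, 3.4, 5.5]
gripper_width: -0.001
grasp_force: 2.6
target [ 0.5162 -0.007   0.072 ] dxyz [-2.236e-01 -8.000e-04 -2.000e-04] rot [ 0.0008 -0.0007 -0.    ]
t 7.1 case xy [-0.1044  0.1309] pos [0.5287 0.1715 0.072 ] F [0.14 3.42 5.54] j [0.18 0.04 1.9  0.   1.19 0.25] w -0.001
```

Sliding lightly in contact (5.5 N down). I keep going in small calls.

```bash
python3 -m inch '[{"dx":-0.006,"dy":0,"dz":0,"rx":0,"ry":0,"rz":0},{"dx":-0.012,"dy":0,"dz":0,"rx":0,"ry":0,"rz":0},{"dx":-0.018,"dy":0,"dz":0,"rx":0,"ry":0,"rz":0},{"dx":-0.024,"dy":0,"dz":0,"rx":0,"ry":0,"rz":0},{"dx":-0.03,"dy":0,"dz":0,"rx":0,"ry":0,"rz":0}]'|sed -n '2p;4p'; python3 -m inch '[{"dx":-0.006,"dy":0,"dz":0,"rx":0,"ry":0,"rz":0},{"dx":-0.012,"dy":0,"dz":0,"rx":0,"ry":0,"rz":0},{"dx":-0.018,"dy":0,"dz":0,"rx":0,"ry":0,"rz":0},{"dx":-0.024,"dy":0,"dz":0,"rx":0,"ry":0,"rz":0},{"dx":-0.03,"dy":0,"dz":0,"rx":0,"ry":0,"rz":0}]'; python3 go.py -.105 -.048 .072
```

```text
tool_pos: [0.5271, 0.1475, 0.0721]
contact_force: [-0.3, 3.6, 4.3]
time: 8.1
tool_pos: [0.5255, 0.1236, 0.0721]
tool_rot: [0.0, 0.73, 0.683, 0.001]
contact_force: [-0.1, 3.3, 6.4]
gripper_width: 0.005
grasp_force: 2.7
target [ 0.5162 -0.007   0.072 ] dxyz [-1.636e-01 -7.000e-04 -1.000e-04] rot [ 0.0007 -0.0007 -0.0001]
t 8.1 case xy [-0.1044  0.0829] pos [0.5255 0.1236 0.0721] F [-0.05  3.26  6.39] j [0.09 0.   1.94 0.   1.19 0.16] w 0.005
```

```bash
python3 -m inch '[{"dx":-0.006,"dy":0,"dz":0,"rx":0,"ry":0,"rz":0},{"dx":-0.012,"dy":0,"dz":0,"rx":0,"ry":0,"rz":0},{"dx":-0.018,"dy":0,"dz":0,"rx":0,"ry":0,"rz":0},{"dx":-0.024,"dy":0,"dz":0,"rx":0,"ry":0,"rz":0},{"dx":-0.03,"dy":0,"dz":0,"rx":0,"ry":0,"rz":0}]'|sed -n '2p;4p'; python3 -m inch '[{"dx":-0.006,"dy":0,"dz":0,"rx":0,"ry":0,"rz":0},{"dx":-0.012,"dy":0,"dz":0,"rx":0,"ry":0,"rz":0},{"dx":-0.018,"dy":0,"dz":0,"rx":0,"ry":0,"rz":0},{"dx":-0.024,"dy":0,"dz":0,"rx":0,"ry":0,"rz":0},{"dx":-0.03,"dy":0,"dz":0,"rx":0,"ry":0,"rz":0}]'|sed -n '2p;4p'; python3 -m inch '[{"dx":-0.006,"dy":0,"dz":0,"rx":0,"ry":0,"rz":0},{"dx":-0.012,"dy":0,"dz":0,"rx":0,"ry":0,"rz":0},{"dx":-0.018,"dy":0,"dz":0,"rx":0,"ry":0,"rz":0},{"dx":-0.024,"dy":0,"dz":0,"rx":0,"ry":0,"rz":0},{"dx":-0.03,"dy":0,"dz":0,"rx":0,"ry":0,"rz":0}]'|sed -n '2p;4p'; python3 go.py -.105 -.048 .072
```

```text
tool_pos: [0.5239, 0.0996, 0.072]
contact_force: [0.4, 5.3, 5.9]
tool_pos: [0.5223, 0.0757, 0.072]
contact_force: [1.0, 2.7, 5.4]
tool_pos: [0.5207, 0.0518, 0.0721]
contact_force: [0.8, 4.0, 5.9]
target [ 0.5162 -0.007   0.072 ] dxyz [-0.0737 -0.0006 -0.    ] rot [ 0.0005 -0.0007 -0.0001]
t 9.6 case xy [-0.1045  0.011 ] pos [0.5207 0.0518 0.0721] F [0.79 4.04 5.86] j [-0.04 -0.03  1.98  0.    1.19  0.02] w 0.001
```

```bash
python3 -m inch '[{"dx":-0.006,"dy":0,"dz":0,"rx":0,"ry":0,"rz":0},{"dx":-0.012,"dy":0,"dz":0,"rx":0,"ry":0,"rz":0},{"dx":-0.018,"dy":0,"dz":0,"rx":0,"ry":0,"rz":0},{"dx":-0.024,"dy":0,"dz":0,"rx":0,"ry":0,"rz":0},{"dx":-0.03,"dy":0,"dz":0,"rx":0,"ry":0,"rz":0}]'|sed -n '2p;4p'; python3 -m inch '[{"dx":-0.005,"dy":0,"dz":0,"rx":0,"ry":0,"rz":0},{"dx":-0.01,"dy":0,"dz":0,"rx":0,"ry":0,"rz":0},{"dx":-0.015,"dy":0,"dz":0,"rx":0,"ry":0,"rz":0},{"dx":-0.02,"dy":0,"dz":0,"rx":0,"ry":0,"rz":0},{"dx":-0.025,"dy":0,"dz":0,"rx":0,"ry":0,"rz":0}]'|sed -n '2p;4p';  python3 go.py -.105 -.048 .072
```

```text
tool_pos: [0.519, 0.0279, 0.072]
contact_force: [0.1, 4.3, 7.2]
tool_pos: [0.5176, 0.0079, 0.072]
contact_force: [-0.7, 4.4, 5.9]
target [ 0.5162 -0.007   0.072 ] dxyz [-0.0187 -0.0005 -0.    ] rot [ 0.0004 -0.0007 -0.0001]
t 10.6 case xy [-0.1046 -0.033 ] pos [0.5176 0.0079 0.072 ] F [-0.71  4.42  5.91] j [-0.13 -0.05  1.99  0.    1.2  -0.06] w -0.0
```

```bash
for i in 1; do python3 -m inch '[{"dx":-0.003,"dy":0,"dz":0,"rx":0,"ry":0,"rz":0},{"dx":-0.006,"dy":0,"dz":0,"rx":0,"ry":0,"rz":0},{"dx":-0.009,"dy":0,"dz":0,"rx":0,"ry":0,"rz":0}]'|sed -n '2p;4p'; done; python3 -m inch '[{"dx":-0.002,"dy":0,"dz":0,"rx":0,"ry":0,"rz":0},{"dx":-0.003,"dy":0,"dz":0,"rx":0,"ry":0,"rz":0}]'|sed -n '2p;4p';python3 -m inch '[{"dx":-0.002,"dy":0,"dz":0,"rx":0,"ry":0,"rz":0},{"dx":-0.003,"dy":0,"dz":0,"rx":0,"ry":0,"rz":0}]'|sed -n '2p;4p'; python3 go.py -.105 -.048 .072
```

```text
tool_pos: [0.5159, -0.0, 0.0706]
contact_force: [-0.7, -0.8, 0.3]
tool_pos: [0.516, -0.0021, 0.0706]
contact_force: [0.5, 0.1, -0.0]
tool_pos: [0.5164, -0.0042, 0.0712]
contact_force: [0.3, -0.5, -0.0]
target [ 0.5162 -0.007   0.072 ] dxyz [-0.0035  0.     -0.0009] rot [-0.0003  0.0001  0.0001]
t 11.3 case xy [-0.105  -0.0452] pos [ 0.5164 -0.0042  0.0712] F [ 0.32 -0.47 -0.05] j [-0.15 -0.05  2.   -0.    1.19 -0.09] w 0.001
```

The force fell to zero and the tip dropped below rail level, so this is the notch. I centre in it and go down gently.

```bash
python3 -m inch '[{"dx":-0.0015,"dy":0,"dz":0,"rx":0,"ry":0,"rz":0},{"dx":-0.003,"dy":0,"dz":0,"rx":0,"ry":0,"rz":0},{"dx":-0.003,"dy":0,"dz":0.003,"rx":0,"ry":0,"rz":0},{"dx":-0.003,"dy":0,"dz":0.006,"rx":0,"ry":0,"rz":0},{"dx":-0.003,"dy":0,"dz":0.007,"rx":0,"ry":0,"rz":0}]'|sed -n '2p;4p'; python3 -m inch '[{"dx":0,"dy":0,"dz":0.001,"rx":0,"ry":0,"rz":0},{"dx":0,"dy":0,"dz":0.002,"rx":0,"ry":0,"rz":0},{"dx":0,"dy":0,"dz":0.002,"rx":0,"ry":0,"rz":0}]'|sed -n '2p;4p'; python3 go.py -.105 -.048 .056
```

```text
tool_pos: [0.5162, -0.0064, 0.0654]
contact_force: [-0.3, 0.5, -0.6]
tool_pos: [0.5164, -0.0064, 0.0642]
contact_force: [-0.6, 0.4, 0.3]
target [ 0.5162 -0.007   0.056 ] dxyz [-0.0008 -0.0001  0.0102] rot [-0.0002 -0.      0.0002]
t 12.1 case xy [-0.1049 -0.0474] pos [ 0.5164 -0.0064  0.0642] F [-0.6   0.36  0.25] j [-0.16 -0.04  2.    0.    1.18 -0.09] w -0.0
```

Now press: about 1 mm per row, with the force checked at each call.

```bash
python3 -m inch '[{"dx":0,"dy":0,"dz":0.0008,"rx":0,"ry":0,"rz":0},{"dx":0,"dy":0,"dz":0.0016,"rx":0,"ry":0,"rz":0},{"dx":0,"dy":0,"dz":0.0024,"rx":0,"ry":0,"rz":0},{"dx":0,"dy":0,"dz":0.0032,"rx":0,"ry":0,"rz":0},{"dx":0,"dy":0,"dz":0.004,"rx":0,"ry":0,"rz":0}]'|sed -n '2p;4p'; python3 -m inch '[{"dx":0,"dy":0,"dz":0.0008,"rx":0,"ry":0,"rz":0},{"dx":0,"dy":0,"dz":0.0016,"rx":0,"ry":0,"rz":0},{"dx":0,"dy":0,"dz":0.0024,"rx":0,"ry":0,"rz":0},{"dx":0,"dy":0,"dz":0.0032,"rx":0,"ry":0,"rz":0},{"dx":0,"dy":0,"dz":0.004,"rx":0,"ry":0,"rz":0}]'|sed -n '2p;4p'; python3 go.py -.105 -.048 .056
```

```text
tool_pos: [0.5166, -0.0064, 0.0614]
contact_force: [-1.4, 1.0, 4.9]
tool_pos: [0.5166, -0.0064, 0.0579]
contact_force: [-1.8, -0.7, 4.8]
target [ 0.5162 -0.007   0.056 ] dxyz [-0.0008 -0.0004  0.0024] rot [ 0.0002 -0.      0.0001]
t 13.1 case xy [-0.1047 -0.0474] pos [ 0.5166 -0.0064  0.0579] F [-1.8  -0.73  4.77] j [-0.16 -0.03  2.    0.    1.17 -0.09] w -0.003
```

```bash
python3 -m inch '[{"dx":0,"dy":0,"dz":0.0006,"rx":0,"ry":0,"rz":0},{"dx":0,"dy":0,"dz":0.0012,"rx":0,"ry":0,"rz":0},{"dx":0,"dy":0,"dz":0.0018,"rx":0,"ry":0,"rz":0},{"dx":0,"dy":0,"dz":0.0018,"rx":0,"ry":0,"rz":0}]'|sed -n '2p;4p'; python3 -m inch '[{"dx":0,"dy":0,"dz":0.0004,"rx":0,"ry":0,"rz":0},{"dx":0,"dy":0,"dz":0.0008,"rx":0,"ry":0,"rz":0},{"dx":0,"dy":0,"dz":0.0008,"rx":0,"ry":0,"rz":0}]'|sed -n '2p;4p'
```

```text
tool_pos: [0.5166, -0.0064, 0.0564]
contact_force: [-0.5, 0.9, 3.3]
tool_pos: [0.5166, -0.0064, 0.056]
contact_force: [-1.9, -0.4, 4.6]
```

```bash
python3 -m inch '[{"dx":0,"dy":0,"dz":0.0004,"rx":0,"ry":0,"rz":0},{"dx":0,"dy":0,"dz":0.0004,"rx":0,"ry":0,"rz":0}]'|sed -n '2p;4p'
```

```text
tool_pos: [0.5166, -0.0065, 0.056]
contact_force: [-2.4, 0.3, 7.1]
```

```bash
python3 -m inch '[{"dx":0,"dy":0,"dz":0.0004,"rx":0,"ry":0,"rz":0},{"dx":0,"dy":0,"dz":0.0004,"rx":0,"ry":0,"rz":0},{"dx":0,"dy":0,"dz":0.0004,"rx":0,"ry":0,"rz":0}]'|sed -n '2p;4p'
```

```text
tool_pos: [0.5166, -0.0065, 0.056]
contact_force: [-3.9, -0.2, 8.6]
```

The force rises with no further travel, so the catch is at its hard stop. I retreat straight up, then toward the robot.

```bash
python3 -m inch '[{"dx":0,"dy":0,"dz":-0.005,"rx":0,"ry":0,"rz":0},{"dx":0,"dy":0,"dz":-0.015,"rx":0,"ry":0,"rz":0},{"dx":0,"dy":0,"dz":-0.04,"rx":0,"ry":0,"rz":0},{"dx":0,"dy":0,"dz":-0.08,"rx":0,"ry":0,"rz":0},{"dx":0,"dy":0,"dz":-0.12,"rx":0,"ry":0,"rz":0}]'; python3 -m inch '[{"dx":0,"dy":-0.03,"dz":-0.04,"rx":0,"ry":0,"rz":0},{"dx":0,"dy":-0.08,"dz":-0.08,"rx":0,"ry":0,"rz":0},{"dx":0,"dy":-0.12,"dz":-0.1,"rx":0,"ry":0,"rz":0},{"dx":0,"dy":-0.12,"dz":-0.1,"rx":0,"ry":0,"rz":0},{"dx":0,"dy":-0.12,"dz":-0.1,"rx":0,"ry":0,"rz":0}]'
python3 - <<'E'
from h import *
im=snap('side','s2');snap('top','t2')
cv2.imwrite('pics/s2c.png',cv2.resize(im[150:310,150:360,::-1],None,fx=3.6,fy=3.6,interpolation=cv2.INTER_CUBIC))
for n in['eyepiece','oil','remote','mouse','slidebox','dish','pen']:
    for r in nets.boxes_of('top',n)[:1]: print(n,np.round(r['bbox'],1),round(r['confidence'],2))
E
```

```text
time: 14.8
tool_pos: [0.5158, -0.0064, 0.1515]
tool_rot: [-0.001, 0.73, 0.683, -0.001]
contact_force: [0.6, -0.2, 0.9]
gripper_width: -0.002
grasp_force: 0.0
time: 15.3
tool_pos: [0.4208, -0.0001, 0.2318]
tool_rot: [0.001, 0.73, 0.683, 0.001]
contact_force: [-0.3, 0.2, -0.0]
gripper_width: 0.003
grasp_force: 0.0
eyepiece [219.9 253.1  14.2  14.5] 0.46
oil [131.6 204.3  29.5  40.3] 0.39
remote [422.8 258.6  45.7  47. ] 0.78
mouse [412.4 199.2  23.1  19.4] 0.87
slidebox [131.9 205.4  29.6  36.1] 0.98
dish [132.6 262.5  21.5  17.6] 0.56
pen [179.8 299.7  44.3   8.6] 0.61
```

View pics/s2c.png

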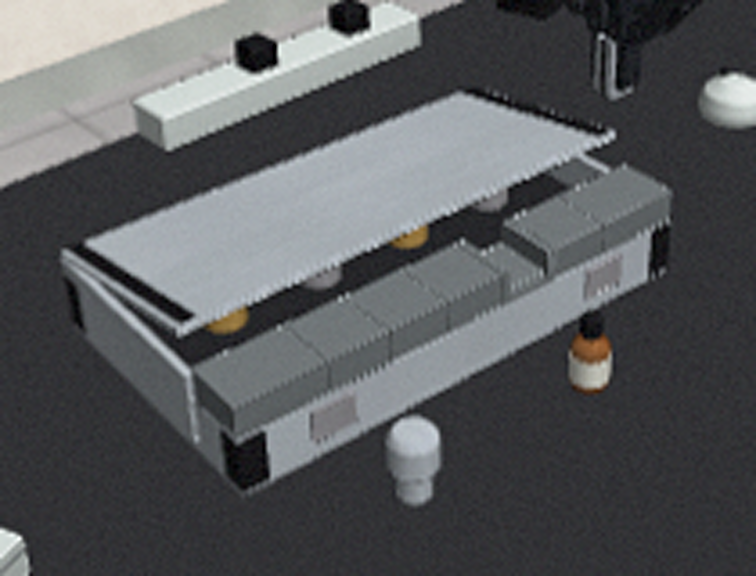

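View pics/t2.png

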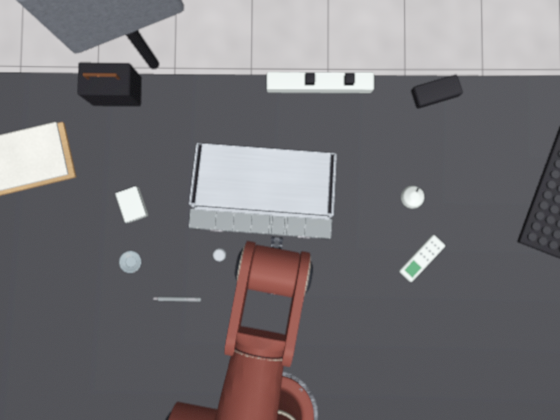

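The lid is up, and its front edge now stands clear of the rail (side crop, about 180–610, 130–330). The eyepiece (415, 455) and the oil bottle (590, 355) haven't moved. The top view shows the other items in place and the hand in front of the case and well above it.

```bash
python3 -c "
from plant import ticket
print(ticket.job_done())"
```

```text
the job is handed in; nothing more can be done
None
```

The case is open and the job is handed in: I slid the fingertip lightly from the left end to the notch in the fourth segment and pressed the catch to its stop. The lid popped up, the hand is clear, and in the final pictures nothing else had moved.

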